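Lift the air fryer basket out and let it drip

ROBOT

A 6-joint arm with a two-finger parallel gripper is mounted at the origin on a cart in front of the work surface, level with it; the furniture and walls round the work are solid. World frame = base frame: x ahead of the robot, y to its left, z up, the work surface at z = 0. Lengths are in mm, angles in degrees, forces in N, time in s.
With the tool pointing down it reaches from about 300 to 850 mm from the base axis. Payload 4.2 kg.
Tool frame: the origin (TCP) lies between the finger pads; the fingertips stand 22 mm ahead of it and the grasp point (between the pads) lies 3 mm ahead of it; z points along the fingers, y is the direction in which the jaws open and shut (so a half turn about z gives the same grasp; the last joint's range is limited). The gripper opens to 91 mm and grips with 3 to 60 N. Pads are 32 mm wide; open, the fingers measure 118 mm over their backs; the gripper's body (76 mm by 178 mm) begins 60 mm behind the grasp point.
Start: joints at [64.802, 18.312, 89.639, -0, 72.044, -1.146], TCP at [234.36, 525.087, 235.976] pointing down, gripper open.
Joint ranges: [-177.97, 177.97], [-48.28, 115.42], [12.27, 149.76], [-77.06, 257.06], [2.81, 150.46], [-146.56, 146.56]. Speed limits (degrees/s): [147.25, 147.25, 180, 180, 180, 180].

INTERFACE

Orientations are given as [roll, pitch, yaw] about the fixed x, y, z axes, in that order (R = Rz(yaw) Ry(pitch) Rx(roll)).
In Python, from workcell import * gives the robot as it stands.
- The arm moves only by the shell command python3 -m jog 'ROWS' [OPENING] [FORCE]. ROWS is text: rows parted by semicolons, each of 6 numbers parted by spaces: the shift along the tool's x, y, z in units of 0.5 m (1.0 is 0.5 m), then the turn, a rotation vector about the tool's x, y, z in units of pi/2 rad (1.0 is pi/2 rad). A call has 1 to 20 rows; each row is the pose to reach, as a shift and turn from the pose measured when the call began, along the tool's axes at that moment; what a row does not reach only later rows make up. A row lasts 1/12 s, in which the tool goes at most 41.7 mm and 7.16 degrees, less where a joint would pass 70% of its speed; a pose out of reach is approached as far as the arm can. A call with a number of a shift or a turn outside -1 to 1 is refused whole. A call with a gripper value outside its range is refused whole. OPENING is the opening, from -1 (shut) to 1 (fully open), set as the call begins (- or left out, the last holds). The fingers move at their own pace and stop on an object; FORCE is the grip in N (left out, the last holds). Time passes only in rows, so rows that repeat a pose let the fingers close. It gives the time, the measured TCP pose, the force and the opening at its end, in the units of the state.
- state(): the state, without advancing time (a new reading comes with each control period).
- grab_frame(name): name is "scene" or "top" or "wrist"; returns the picture (480x640x3 uint8, red, green, blue); there is no depth.
- calibration(name): a dict with "mtx" (3x3 intrinsics, pixels), "rvec" (rotation vector, rad) and "tvec" (3), from world to camera coordinates, as OpenCV has them. Camera axes: x right, y down, z forward; pixel columns grow to the right and rows downward; lengths in mm; the calibration is good to about 2 mm. A picture is of the moment at which its call begins: read the wrist's pose just before it. calibration takes no time and is no camera call; for the wrist camera it gives the pose at the moment of the call.
- job_done(): hands the job in, once; it reports no verdict.
Trained networks look in the newest picture that a camera, given by its name, has taken for a name from the list of things; names that differ only in an ending like _2 or _b are one class to them, and where a whole thing is asked for, a point or a joint stands for the part that bears it (a point fixed in the world has none). Each returns a list of dicts, best first, with "confidence" (0 to 1); they miss things now and then, are a little off and sometimes report something else, mostly with a low value. They report only what shows in the picture. A call takes as long as a camera call.
- spot_in(query, camera): "rect" ([left, top, right, bottom] in pixels, round what is visible of it).
- tip_of(query, camera): "location" ([column, row] in pixels: a listed point, or the origin of a listed thing).
The state is a dict: "time_s": time; "qpos": joint angles; "qvel": joint speeds; "effort": joint torques, N m; "ee_pos": TCP position; "ee_rot": TCP orientation; "force": force on the tool from outside, world axes, zero at the start; "torque": the same for the moment, N m; "gripper_width": finger opening in mm.
Only numpy, scipy, OpenCV 4.12 (cv2) and the standard library are available. Lean on these libraries where they do the work, as an engineer would, in place of code of your own. Each camera call takes 0.05 s, during which the arm holds its last target. There are 200 camera calls.

TASK

The air fryer is done and its drawer stands ajar to let the steam out. Pull the drawer all the way out to its stop, then take the wire basket of potatoes by its black grip, lift it straight up out of the pan and hold it still and level about a hand's breadth above the open drawer, so that the fat drips back into the pan. Finish while still holding it there, with the drawer fully out, all three potatoes in the basket and the other things on the worktop left standing where they are.

Things in the scene. Friction and masses are not known exactly. Their poses are not given: they have to be found in the camera images.
- air_fryer: black compact air fryer, 155 mm deep, 200 wide, 208 high, fixed on the worktop at the right, turned towards the robot. Origin at worktop height, midway across, 100 mm behind the housing's front. x points from its front to its back, z up, y to the left as the robot sees it: the drawer comes out along -x. The wall cabinet over the worktop hangs 0.44 m above it, its front 0.60 m ahead of the robot
- fryer_drawer (a joint): how far the drawer has been pulled, in m: 0 as it stands at the start, 85 mm ajar; 0.07 at the stop, fully out; -0.085 shut. It slides with about 3 N of friction and stays where it is left
- drawer_handle (a point): grip point on the drawer's handle, a black bar 28 mm wide (y), 24 high (z), standing 68 mm straight out of the middle of the drawer front along -x. The point is on the bar's axis, 38 mm before the drawer front, 142 mm before the housing at the start, 85 mm above the worktop; the front plate rises to 112 mm. Axes as of the air fryer
- pan_mouth (a point): centre of the mouth of the drawer's pan (moves with the drawer), 75 mm above the worktop. The pan is 127 x 127 mm inside, its floor 20 mm above the worktop. Axes as of the air fryer
- basket_grip (a point): centre of the black grip of the loose steel wire basket (120 x 120 mm, about 0.25 kg, 3.5 mm play in the pan): a bar 70 mm long (own x, as the air fryer's x), 14 wide (y), 20 high (z). Basket underside 78 mm below this point, rim 26 mm below. z up. Partly under the housing at first; with the drawer fully out the housing's front is 88 mm behind it
- potato_1_centre (a point): centre of a small potato, 45 x 49 x 34 mm, 0.045 kg, loose in the basket
- potato_2_centre (a point): centre of the second potato, like the first
- potato_3_centre (a point): centre of the third potato, like the first
- prep_dish_centre (a point): centre (half-way up) of a thin pale bowl, 125 mm across, 44 mm high: leave alone
- salt_centre (a point): centre of a grey salt shaker, 44 mm across, 90 mm high: leave alone
- spice_jar_centre (a point): centre of a spice jar with a green cap, 44 mm across, 100 mm high: leave alone
- jam_centre (a point): centre of a jam jar with a green lid, 64 mm across, 99 mm high: leave alone

How it is judged:
By the outcome, as a careful person would: the job done as asked, in the order asked, and still so for the second after the job is handed in, while the arm keeps its last pose, push and grip.
It also fails if it takes over 48 s, if anything falls off the work surface, if the arm or the gripper's body presses on something with over 40 N, if the wrist force passes 120 N, or if a joint passes its speed limit or range.

## Working session

There is one attempt and no reset: what is moved stays moved. The work goes in short steps, Python scripts to look and compute and a shell command to move; the robot and the scene stay as the last step left them, time stands still between calls to the robot, and variables do not carry over. Pictures are saved under pics/ and viewed, about 8 in all and at most 12, crops included, and the job is handed in when it is done.

```bash
mkdir -p pics; ls; cat > h.py <<'E'
from workcell import *
import numpy as np, cv2
from scipy.spatial.transform import Rotation as R
def cam(n):
    c=calibration(n); return np.array(c["mtx"],float),np.array(c["rvec"],float).ravel(),np.array(c["tvec"],float).ravel()
def ray(c,px):
    m,r,t=c; A=R.from_rotvec(r).as_matrix(); o=-A.T@t
    d=A.T@np.linalg.inv(m)@np.array([*px,1.]); return o,d/np.linalg.norm(d)
def atz(c,px,z):
    o,d=ray(c,px); return o+d*(z-o[2])/d[2]
def tri(rays):
    M=sum(np.eye(3)-np.outer(d,d) for o,d in rays); b=sum((np.eye(3)-np.outer(d,d))@o for o,d in rays)
    return np.linalg.solve(M,b)
def proj(c,p):
    return cv2.projectPoints(np.array([p],float),c[1],c[2],c[0],None)[0].ravel()
def rel(p,rot):  # world target pose -> row from measured pose
    s=state(); r0=R.from_euler('xyz',s['ee_rot'],degrees=True); r1=R.from_euler('xyz',rot,degrees=True)
    return np.round(np.r_[r0.inv().apply(np.array(p)-s['ee_pos'])/500,(r0.inv()*r1).as_rotvec()/(np.pi/2)],4)
E
python3 - <<'E'
from h import *
np.set_printoptions(precision=1,suppress=True)
print(state())
ims=[]
for n in("scene","top"):
    im=grab_frame(n); c=cam(n); ims.append(im[:,:,::-1].copy())
    print(n,ray(c,(320,240)))
    for q in("drawer_handle","air_fryer","basket_grip","pan_mouth","potato_1_centre","salt_centre","spice_jar_centre","jam_centre","prep_dish_centre"):
        print(q,[(np.round(d["location"]),round(d["confidence"],2)) for d in tip_of(q,n)[:3]])
    cv2.imwrite(f"pics/{n}0.png",ims[-1])
E
```

```text
pics
{'time_s': 0.0, 'qpos': array([64.8, 18.3, 89.7, -0. , 72. , -1.1]), 'qvel': array([0., 0., 0., 0., 0., 0.]), 'effort': array([ -0. , -41.2, -23.2,   0.1,   0. ,  -0. ]), 'ee_pos': array([234.2, 524.6, 235.1]), 'ee_rot': array([-179.9,   -0. ,  155.9]), 'force': array([0.7, 0.7, 0.4]), 'torque': array([ 0., -0.,  0.]), 'gripper_width': 90.86809000478688}
scene (array([-116.7,  478.4,  635.1]), array([ 0.6, -0.6, -0.5]))
drawer_handle [(array([391., 228.]), 0.6)]
air_fryer [(array([380., 212.]), 0.83)]
basket_grip [(array([382., 196.]), 0.72)]
pan_mouth [(array([385., 208.]), 0.58)]
potato_1_centre []
salt_centre [(array([264., 287.]), 0.71), (array([170., 304.]), 0.39)]
spice_jar_centre [(array([288., 256.]), 0.87)]
jam_centre [(array([169., 307.]), 0.89)]
prep_dish_centre [(array([316., 308.]), 0.68)]
top (array([ 387.5, -130.1, 1008.8]), array([ 0.2,  0. , -1. ]))
drawer_handle [(array([419., 271.]), 0.82), (array([277., 298.]), 0.26)]
air_fryer []
basket_grip [(array([461., 220.]), 0.67)]
pan_mouth [(array([455., 229.]), 0.83)]
potato_1_centre [(array([454., 247.]), 0.82)]
salt_centre [(array([263., 242.]), 0.73)]
spice_jar_centre [(array([304., 228.]), 0.89)]
jam_centre [(array([177., 212.]), 0.68)]
prep_dish_centre [(array([278., 300.]), 0.84)]
```

View pics/scene0.png

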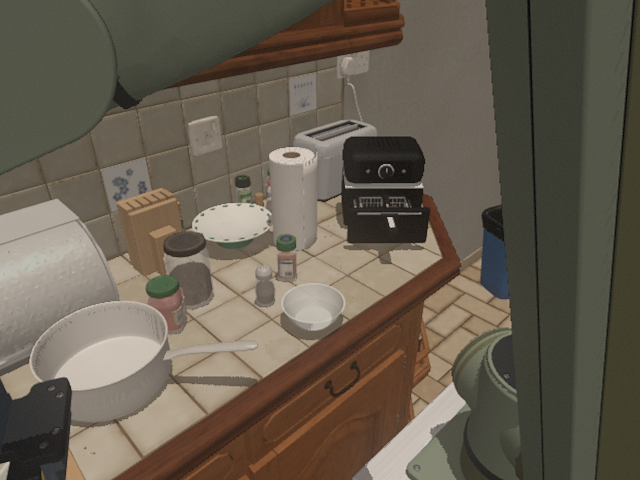

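View pics/top0.png

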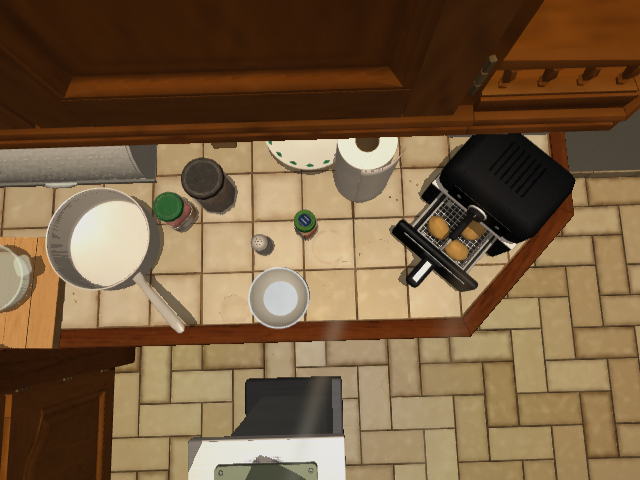

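```bash
python3 - <<'E'
from h import *
np.set_printoptions(precision=1,suppress=True)
a,b=cam("scene"),cam("top")
for n,p,q,z in(("handle",(391,228),(419,271),85),("grip",(382,196),(461,220),98),("pan",(385,208),(455,229),75),("salt",(264,287),(263,242),45),("spice",(288,256),(304,228),50),("jam",(169,307),(177,212),50),("dish",(316,308),(278,300),22)):
    print(n,tri([ray(a,p),ray(b,q)]),atz(a,p,z),atz(b,q,z))
E
```

```text
handle [ 472.9 -317.1   79.1] [ 464.9 -310.4   85. ] [ 474.3 -314.3   85. ]
grip [ 569.7 -400.9   98.9] [ 569.8 -403.4   98. ] [ 571.  -400.3   98. ]
pan [ 555.9 -396.4   71.8] [ 549.9 -393.5   75. ] [ 557.6 -393.7   75. ]
salt [549.1  -2.8  31.9] [533.5   7.   45. ] [547.9  -3.5  45. ]
spice [571.8 -90.1  58.3] [581.2 -98.7  50. ] [573.9 -89.4  50. ]
jam [616.9 176.3  40.7] [603.5 180.   50. ] [616.  174.9  50. ]
dish [426.4 -33.1  30.9] [432.4 -42.   22. ] [428.5 -30.6  22. ]
```

The scene picture shows the fryer at the right. In the top view the handle is at (420,271), the basket grip at (470,213), the potatoes at (440,228), (457,248) and (467,232), and the front plate runs from about (395,225) to (473,287). Next I estimate the yaw and plan the approach.

```bash
python3 - <<'E'
from h import *
np.set_printoptions(precision=1,suppress=True)
b=cam("top")
for z,p,q in((112,(397,222),(477,284)),(97,(412,284),(430,264)),(208,(478,143),(442,180)),(208,(519,243),(573,185)),(208,(442,180),(519,243))):
    P,Q=atz(b,p,z),atz(b,q,z); d=Q-P; print(P,Q,np.degrees(np.arctan2(d[1],d[0])),np.linalg.norm(d))
np.set_printoptions(precision=4,suppress=True)
print(rel((390,60,235),(180,0,150)), rel((455,-305,235),(180,0,140)))
E
```

```text
[ 568.1 -272.3  112. ] [ 443.9 -416.9  112. ] -130.66648107150252 190.630342182814
[ 448.5 -297.    97. ] [ 486.2 -334.1   97. ] -44.589031914234205 52.87413517661058
[ 687.1 -408.2  208. ] [ 621.3 -339.9  208. ] 133.89683535395596 94.87262063047295
[ 505.7 -463.5  208. ] [ 605. -567.  208.] -46.16771948809746 143.45566761132747
[ 621.3 -339.9  208. ] [ 505.7 -463.5  208. ] -133.07704977465258 169.30586431803098
[-0.6634 -0.7225  0.0019  0.      0.      0.0661] [-1.0796 -1.3362  0.0019  0.     -0.      0.1772]
```

```bash
python3 -m jog '-0.66 -0.72 0 0 0 0.1;-0.66 -0.72 0 0 0 0.1;-0.66 -0.72 0 0 0 0.1;-0.66 -0.72 0 0 0 0.1;-0.66 -0.72 0 0 0 0.1;-0.66 -0.72 0 0 0 0.1;-0.66 -0.72 0 0 0 0.1;-0.66 -0.72 0 0 0 0.1;-0.66 -0.72 0 0 0 0.1;-0.66 -0.72 0 0 0 0.1;-0.66 -0.72 0 0 0 0.1;-0.66 -0.72 0 0 0 0.1;-0.66 -0.72 0 0 0 0.1;-0.66 -0.72 0 0 0 0.1;-0.66 -0.72 0 0 0 0.1' 1; python3 -c "
from h import *
print(rel((450,-300,235),(180,0,138)))"
```

```text
time_s: 2.25
ee_pos: [388.8, 62.3, 236.0]
ee_rot: [180.0, -0.0, 146.9]
force: [0.3, 0.1, 0.4]
gripper_width: 90.6
[-4.981e-01 -5.402e-01  1.300e-03  3.000e-04 -4.000e-04  9.910e-02]
```

```bash
python3 -m jog '-0.5 -0.54 0 0 0 0.1;-0.5 -0.54 0 0 0 0.1;-0.5 -0.54 0 0 0 0.1;-0.5 -0.54 0 0 0 0.1;-0.5 -0.54 0 0 0 0.1;-0.5 -0.54 0 0 0 0.1;-0.5 -0.54 0 0 0 0.1;-0.5 -0.54 0 0 0 0.1;-0.5 -0.54 0 0 0 0.1;-0.5 -0.54 0 0 0 0.1;-0.5 -0.54 0 0 0 0.1;-0.5 -0.54 0 0 0 0.1'; python3 - <<'E'
from h import *
np.set_printoptions(precision=1,suppress=True)
c=cam("wrist");print(ray(c,(320,240)))
im=grab_frame("wrist");cv2.imwrite("pics/w1.png",im[:,:,::-1])
for q in("drawer_handle","basket_grip","pan_mouth"):
    for d in tip_of(q,"wrist")[:2]: print(q,d,atz(c,d["location"],dict(drawer_handle=85,basket_grip=98,pan_mouth=75)[q]))
print(spot_in("drawer_handle","wrist")[:1])
E
```

```text
time_s: 3.25
ee_pos: [451.2, -298.4, 235.3]
ee_rot: [179.9, -0.1, 138.0]
force: [0.2, 0.3, 0.7]
gripper_width: 91.2
(array([ 397.1, -249.3,  384.6]), array([ 0.2, -0.2, -1. ]))
drawer_handle {'location': [312.8, 262.7], 'confidence': 0.81} [ 470.7 -314.7   85. ]
basket_grip {'location': [303.0, 418.4], 'confidence': 0.75} [ 558.6 -404.2   98. ]
pan_mouth {'location': [308.3, 398.5], 'confidence': 0.9} [ 560.  -400.2   75. ]
[{'rect': [207.9, 222.0, 418.7, 424.6], 'confidence': 0.74}]
```

View pics/w1.png

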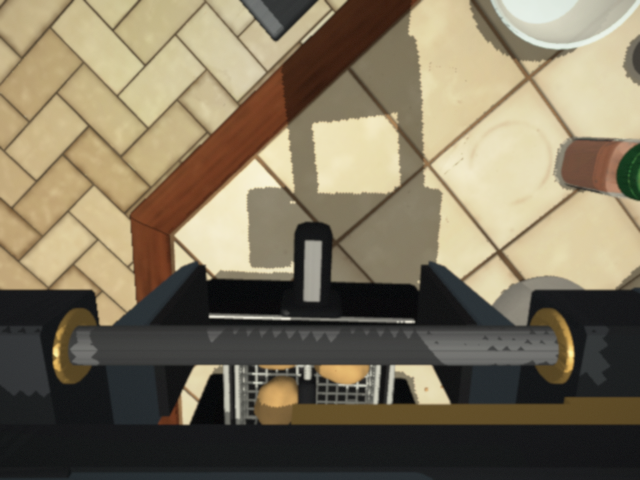

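The handle bar spans columns 294–332 and rows 222–305, nearly aligned with the tool. The front plate runs along row ~283–290. Next I refine the yaw and the target.

```bash
python3 - <<'E'
from h import *
np.set_printoptions(precision=4,suppress=True)
c=cam("wrist")
for z,p,q in((97,(313.5,232),(313,300)),(112,(418,287),(208,281)),(112,(418,316),(208,316)),(97,(332,235),(332,290)),(97,(295,235),(295,290))):
    P,Q=atz(c,p,z),atz(c,q,z);d=Q-P;print(P,Q,np.degrees(np.arctan2(d[1],d[0])),np.linalg.norm(d))
print(rel((472,-316,88),(180,0,138)))
E
```

```text
[ 451.3301 -297.5423   97.    ] [ 489.3968 -332.2394   97.    ] -42.34856320399483 51.50701732181437
[ 525.9039 -267.576   112.    ] [ 425.8134 -372.1694  112.    ] -133.73971243905078 144.76843045812768
[ 543.0697 -281.1138  112.    ] [ 444.168  -390.9463  112.    ] -132.00231277640432 147.79951331108109
[ 461.666  -289.3132   97.    ] [ 492.8266 -316.6769   97.    ] -41.28803547773937 41.46989299122692
[ 444.2362 -308.682    97.    ] [ 474.7612 -336.7432   97.    ] -42.591877789470246 41.46332434481757
[-0.0541  0.0027  0.296   0.0004 -0.0003  0.0003]
```

```bash
python3 -m jog '-0.048 0.003 0.07 0 0 0;-0.048 0.003 0.14 0 0 0;-0.048 0.003 0.2 0 0 0;-0.048 0.003 0.25 0 0 0;-0.048 0.003 0.28 0 0 0;-0.048 0.003 0.296 0 0 0;-0.048 0.003 0.296 0 0 0;-0.048 0.003 0.296 0 0 0' && python3 -m jog '0 0 0 0 0 0;0 0 0 0 0 0;0 0 0 0 0 0;0 0 0 0 0 0;0 0 0 0 0 0;0 0 0 0 0 0;0 0 0 0 0 0;0 0 0 0 0 0' -1 20
```

```text
time_s: 4.17
ee_pos: [470.3, -313.8, 88.6]
ee_rot: [180.0, 0.0, 138.1]
force: [0.7, 0.1, 0.7]
gripper_width: 91.4
time_s: 4.83
ee_pos: [470.3, -313.8, 88.7]
ee_rot: [180.0, 0.0, 138.1]
force: [0.1, -0.5, -0.7]
gripper_width: 40.5
```

```bash
python3 -m jog '0 0 0 0 0 0;0 0 0 0 0 0;0 0 0 0 0 0;0 0 0 0 0 0;0 0 0 0 0 0;0 0 0 0 0 0' -1 20; python3 -m jog '0.02 0 0 0 0 0;0.04 0 0 0 0 0;0.06 0 0 0 0 0;0.08 0 0 0 0 0;0.1 0 0 0 0 0;0.11 0 0 0 0 0;0.12 0 0 0 0 0;0.128 0 0 0 0 0;0.136 0 0 0 0 0;0.136 0 0 0 0 0;0.136 0 0 0 0 0'
```

```text
time_s: 5.33
ee_pos: [469.1, -315.0, 88.6]
ee_rot: [-179.9, 0.0, 138.0]
force: [-3.8, -4.5, 0.1]
gripper_width: 28.5
time_s: 6.25
ee_pos: [419.2, -267.6, 88.5]
ee_rot: [179.9, -0.0, 137.9]
force: [4.9, 5.2, -2.0]
gripper_width: 28.3
```

```bash
python3 -m jog '0.003 0 0 0 0 0;0.006 0 0 0 0 0;0.009 0 0 0 0 0;0.012 0 0 0 0 0;0.012 0 0 0 0 0'; python3 -m jog '0.003 0 0 0 0 0;0.006 0 0 0 0 0;0.009 0 0 0 0 0;0.01 0 0 0 0 0'
```

```text
time_s: 6.67
ee_pos: [418.2, -266.6, 88.7]
ee_rot: [179.9, 0.6, 137.9]
force: [10.4, -9.6, -13.4]
gripper_width: 28.0
time_s: 7.0
ee_pos: [418.1, -266.4, 88.8]
ee_rot: [179.8, 1.3, 137.8]
force: [10.5, -11.8, -14.4]
gripper_width: 28.3
```

```bash
python3 -m jog '0 0 0 0 0 0;0 0 0 0 0 0;0 0 0 0 0 0;0 0 0 0 0 0;0 0 0 0 0 0;0 0 0 0 0 0;0 0 0 0 0 0;0 0 0 0 0 0' 0.6; python3 -m jog '0 0 -0.06 0 0 0;0 0 -0.13 0 0 0;0 0 -0.2 0 0 0;0 0 -0.26 0 0 0;0 0 -0.3 0 0 0;0 0 -0.3 0 0 0;0 0 -0.3 0 0 0'
python3 - <<'E'
from h import *
np.set_printoptions(precision=1,suppress=True)
for n in("wrist","top"):
    c=cam(n);im=grab_frame(n);cv2.imwrite(f"pics/{n}2.png",im[:,:,::-1])
    for q in("drawer_handle","basket_grip","pan_mouth"):
        for d in tip_of(q,n)[:2]: print(q,d,atz(c,d["location"],dict(drawer_handle=85,basket_grip=98,pan_mouth=75)[q]))
E
```

```text
time_s: 7.67
ee_pos: [418.0, -266.3, 88.8]
ee_rot: [179.8, 1.3, 137.8]
force: [0.5, -0.1, 0.3]
gripper_width: 72.7
time_s: 8.25
ee_pos: [415.5, -264.5, 239.7]
ee_rot: [179.8, 1.4, 137.8]
force: [0.4, -0.0, -1.0]
gripper_width: 73.0
drawer_handle {'location': [315.0, 230.6], 'confidence': 0.68} [ 421.9 -266.5   85. ]
drawer_handle {'location': [306.3, 383.6], 'confidence': 0.33} [ 514.7 -360.    85. ]
basket_grip {'location': [303.6, 383.7], 'confidence': 0.92} [ 506.6 -355.3   98. ]
basket_grip {'location': [343.0, 332.1], 'confidence': 0.57} [ 493.1 -302.1   98. ]
pan_mouth {'location': [309.4, 368.0], 'confidence': 0.82} [ 510.3 -352.6   75. ]
drawer_handle {'location': [261.9, 240.9], 'confidence': 0.65} [543.6  -6.6  85. ]
basket_grip {'location': [175.7, 212.8], 'confidence': 0.71} [603.  162.2  98. ]
```

View pics/top2.png

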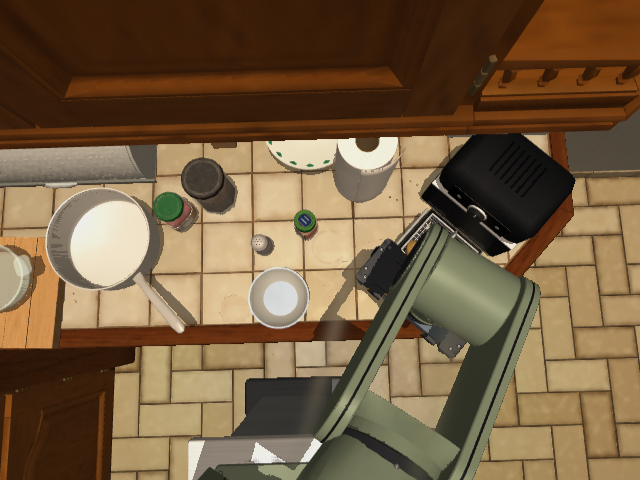

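View pics/wrist2.png

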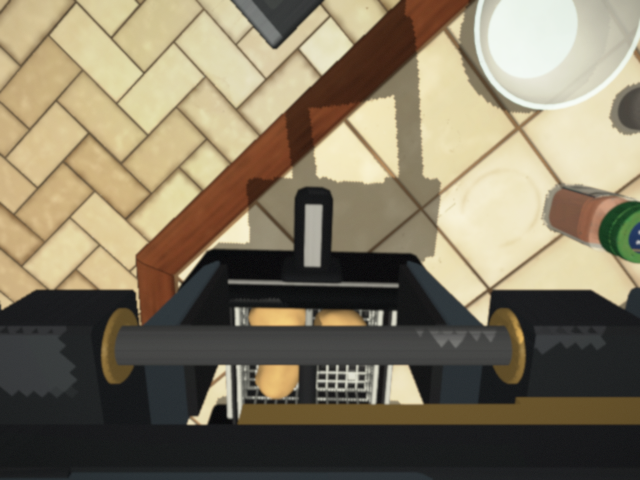

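The top view shows the arm covering the drawer, with the dish, salt and jars undisturbed. In the wrist view the drawer is out, the handle is at (314,230) and the grip is partly hidden near (307,385). I'll move to about 40 mm short of the grip for a clear look.

```bash
python3 -c "
from h import *
print(rel((478,-324,240),(180,0,138)))"
```

```text
[-0.1737 -0.0039 -0.0005  0.0016  0.0131 -0.0019]
```

```bash
python3 -m jog '-0.06 -0.002 0 0.002 0.013 -0.002;-0.12 -0.004 0 0.002 0.013 -0.002;-0.17 -0.004 0 0.002 0.013 -0.002;-0.174 -0.004 0 0.002 0.013 -0.002;-0.174 -0.004 0 0.002 0.013 -0.002;-0.174 -0.004 0 0.002 0.013 -0.002'
python3 - <<'E'
from h import *
np.set_printoptions(precision=1,suppress=True)
n="wrist";c=cam(n);im=grab_frame(n);cv2.imwrite(f"pics/{n}3.png",im[:,:,::-1])
for q in("drawer_handle","basket_grip","pan_mouth","potato_1_centre"):
        for d in tip_of(q,n)[:3]: print(q,d,atz(c,d["location"],dict(drawer_handle=85,basket_grip=98,pan_mouth=75).get(q,45)))
E
```

```text
time_s: 9.15
ee_pos: [477.4, -323.6, 239.0]
ee_rot: [-180.0, -0.1, 138.0]
force: [0.2, -0.2, 0.2]
gripper_width: 73.0
drawer_handle {'location': [319.7, 113.3], 'confidence': 0.79} [ 420.6 -265.1   85. ]
drawer_handle {'location': [279.8, 293.1], 'confidence': 0.22} [ 499.  -376.2   85. ]
basket_grip {'location': [311.5, 289.5], 'confidence': 0.92} [ 509.3 -352.6   98. ]
pan_mouth {'location': [311.2, 277.6], 'confidence': 0.58} [ 508.5 -352.3   75. ]
potato_1_centre {'location': [277.7, 232.3], 'confidence': 0.58} [ 467.9 -353.7   45. ]
```

View pics/wrist3.png

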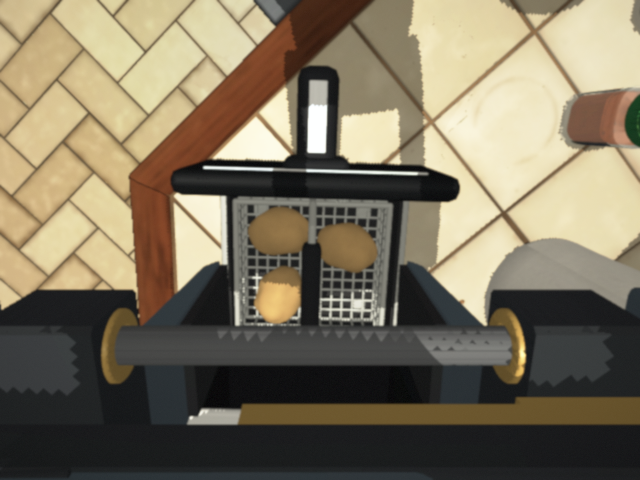

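The picture shows three potatoes at (279,231), (347,246) and (279,295). The black grip runs from row 243 down at columns 302–321, clear of the potatoes.

```bash
python3 - <<'E'
from h import *
np.set_printoptions(precision=4,suppress=True)
c=cam("wrist");u=np.array([np.cos(np.radians(-42)),np.sin(np.radians(-42)),0])
P=atz(c,(311.5,244),108);Q=atz(c,(311,318),108);d=Q-P
print(P,P+35*u,Q,np.degrees(np.arctan2(d[1],d[0])),np.linalg.norm(d))
for f in(np.array([418.1,-266.4,0])+124*u,): print(f)
g=np.array([509.3,-351.8])
print(rel((*g,101),(180,0,138)))
E
```

```text
[ 481.9881 -327.8307  108.    ] [ 507.9982 -351.2502  108.    ] [ 523.2058 -365.4609  108.    ] -42.39491826776721 55.81151300397422
[ 510.25   -349.3722    0.    ]
[-0.0849  0.0006  0.2782 -0.0004  0.0002  0.0002]
```

```bash
python3 -m jog '-0.045 0.001 0 0 0 0;-0.084 0.001 0.03 0 0 0;-0.084 0.001 0.09 0 0 0;-0.084 0.001 0.15 0 0 0;-0.084 0.001 0.2 0 0 0;-0.084 0.001 0.23 0 0 0;-0.084 0.001 0.26 0 0 0;-0.084 0.001 0.278 0 0 0;-0.084 0.001 0.278 0 0 0;-0.084 0.001 0.278 0 0 0' && python3 -m jog '0 0 0 0 0 0;0 0 0 0 0 0;0 0 0 0 0 0;0 0 0 0 0 0;0 0 0 0 0 0;0 0 0 0 0 0;0 0 0 0 0 0;0 0 0 0 0 0;0 0 0 0 0 0;0 0 0 0 0 0;0 0 0 0 0 0;0 0 0 0 0 0;0 0 0 0 0 0;0 0 0 0 0 0' -1 35
```

```text
time_s: 10.23
ee_pos: [509.1, -351.3, 101.4]
ee_rot: [-180.0, 0.0, 138.0]
force: [0.7, -0.1, 0.2]
gripper_width: 72.8
time_s: 11.4
ee_pos: [508.9, -351.4, 101.4]
ee_rot: [-179.9, 0.0, 138.0]
force: [-1.9, -1.9, 0.8]
gripper_width: 13.3
```

```bash
python3 -m jog '0 0 -0.008 0 0 0;0 0 -0.016 0 0 0;0 0 -0.026 0 0 0;0 0 -0.036 0 0 0;0 0 -0.046 0 0 0;0 0 -0.056 0 0 0' && python3 -m jog '0 0 -0.014 0 0 0;0 0 -0.028 0 0 0;0 0 -0.042 0 0 0;0 0 -0.056 0 0 0;0 0 -0.07 0 0 0;0 0 -0.084 0 0 0;0 0 -0.098 0 0 0;0 0 -0.112 0 0 0;0 0 -0.126 0 0 0;0 0 -0.14 0 0 0;0 0 -0.154 0 0 0;0 0 -0.168 0 0 0;0 0 -0.182 0 0 0;0 0 -0.196 0 0 0;0 0 -0.21 0 0 0;0 0 -0.224 0 0 0;0 0 -0.238 0 0 0;0 0 -0.25 0 0 0;0 0 -0.256 0 0 0;0 0 -0.256 0 0 0'
python3 - <<'E'
from h import *
np.set_printoptions(precision=1,suppress=True)
s=state();print(s["force"],s["torque"],s["ee_pos"],s["ee_rot"])
for n in("wrist","scene"):
    c=cam(n);im=grab_frame(n);im=im[:,:,::-1]
    if n=="scene": im=cv2.resize(im[100:320,280:540],None,fx=2.5,fy=2.5)
    cv2.imwrite(f"pics/{n}4.png",im)
    for q in("drawer_handle","basket_grip"):
        for d in tip_of(q,n)[:2]: print(n,q,d,atz(c,d["location"],dict(drawer_handle=85,basket_grip=250)[q]))
E
```

```text
time_s: 11.9
ee_pos: [509.1, -351.4, 130.0]
ee_rot: [-180.0, 0.0, 138.0]
force: [0.7, -0.5, -3.4]
gripper_width: 13.6
time_s: 13.57
ee_pos: [509.4, -351.4, 259.0]
ee_rot: [-180.0, 0.1, 138.0]
force: [-0.6, -0.6, -3.9]
gripper_width: 13.9
[-0.6 -0.6 -3.9] [ 0. -0. -0.] [ 509.4 -351.4  259. ] [-180.     0.1  138. ]
wrist drawer_handle {'location': [317.1, 50.3], 'confidence': 0.77} [ 419.8 -265.9   85. ]
scene drawer_handle {'location': [396.5, 244.7], 'confidence': 0.6} [ 410.6 -261.7   85. ]
scene basket_grip {'location': [393.2, 147.8], 'confidence': 0.93} [ 516.3 -362.3  250. ]
```

View pics/wrist4.png

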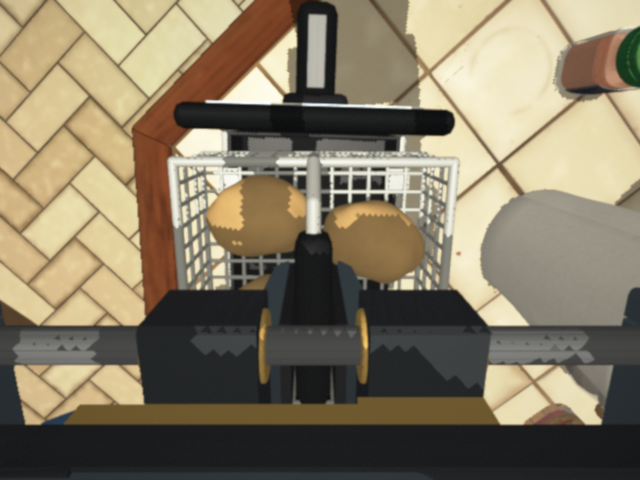

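View pics/scene4.png

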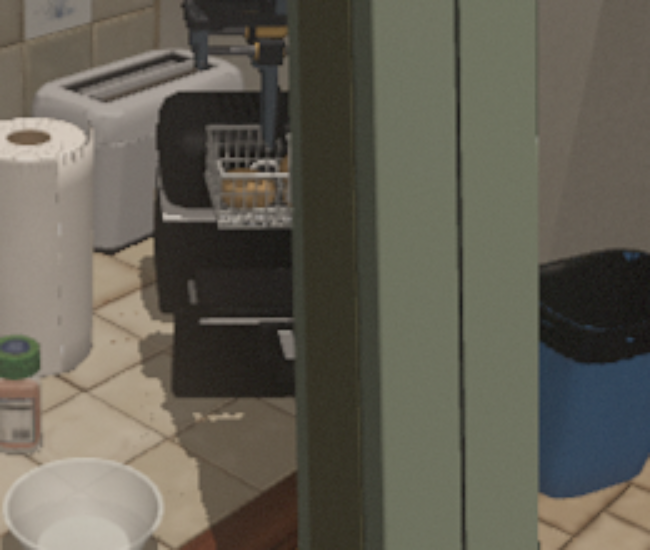

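The wrist view shows the basket level in the grip, with potatoes at (257,215) and (375,240), a third partly hidden at (255,285), and the drawer still out with its handle at (317,50). The scene view shows the basket clear of the drawer. I'll let it settle, check for slip, then hand in.

```bash
python3 -m jog '0 0 0 0 0 0;0 0 0 0 0 0;0 0 0 0 0 0;0 0 0 0 0 0;0 0 0 0 0 0;0 0 0 0 0 0;0 0 0 0 0 0;0 0 0 0 0 0;0 0 0 0 0 0;0 0 0 0 0 0;0 0 0 0 0 0;0 0 0 0 0 0'
python3 - <<'E'
from h import *
np.set_printoptions(precision=1,suppress=True)
a=cv2.imread("pics/wrist4.png").astype(int); b=grab_frame("wrist")[:,:,::-1].astype(int)
print("mean diff basket",abs(a-b)[140:290,170:460].mean())
for q in("drawer_handle","potato_1_centre"): print(q,[(d["location"],round(d["confidence"],2)) for d in tip_of(q,"wrist")])
c=cam("top");grab_frame("top")
for q in("salt_centre","spice_jar_centre","jam_centre","prep_dish_centre"): print(q,[np.round(d["location"]) for d in tip_of(q,"top")[:1]])
s=state();print(s["force"],s["qvel"],s["ee_pos"],s["gripper_width"]);print(job_done())
E
```

```text
time_s: 14.87
ee_pos: [508.9, -351.1, 257.5]
ee_rot: [-179.9, -0.0, 138.0]
force: [0.4, -0.7, -3.1]
gripper_width: 13.7
mean diff basket 4.084544061302682
drawer_handle [([316.7, 50.7], 0.7)]
potato_1_centre [([261.4, 217.8], 0.83)]
salt_centre [array([260., 243.])]
spice_jar_centre [array([306., 225.])]
jam_centre [array([176., 213.])]
prep_dish_centre [array([279., 298.])]
[ 1.1 -0.4 -3.4] [-0.   0.   0.  -0.1 -0.  -0.1] [ 508.9 -351.1  257.5] 13.472027058053177
the job is handed in; nothing more can be done
None
```

I pulled the drawer about 70 mm until it hit its stop (about 16 N of resistance). Then I took the basket by its black grip and lifted it straight up. The job was handed in at about 15 s with the basket still held. By the arm's readings its underside is about 100 mm above the pan mouth, and the tool is level to within 0.1°.

**Last checks that agreed:**
- The arm was still, with the gripper holding steady at 13.5–13.9 mm on the grip.
- The drawer handle shows within about 1 mm of where it was before the lift.
- The dish, salt, spice jar and jam are within about 3 pixels of where they started in the top view.

**Less certain checks:**
- **Potatoes:** the wrist view shows two clearly and the third only partly behind the gripper. At the last check the network reported only one. The load on the wrist read 3.1–3.9 N, with noise near 0.5 N. All three potatoes would give 3.8 N and two about 3.3 N, so the weight fits three but does not prove it.
- **Basket position in the scene view:** the network put the grip about 13 mm from where the arm holds it. I judged this a weak single-view estimate and went by the arm's reading.

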